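Load the slide warmer and set its selector

TASK

With the cover of the slide warmer still down, turn its selector back anticlockwise to the off stop; then lift the cover fully back to its stop and lay every slide box that is on the bench flat and upright inside the rim on the warming deck, side by side, not stacked. Lower the cover gently all the way down, do not let it slam, and only then turn the selector exactly three clicks clockwise from off. Leave the bottle and the timer where they stand.

Things in the scene. Friction and masses are not known exactly. Their poses are not given: they have to be found in the camera images.
- warmer: Slide warmer, a fixed bench appliance with a white housing. Origin: on the bench under the centre of its deck. Its x points from its front to the hinge at its far side, y to its left, z up. Deck part 150 (x) by 220 (y); on its left a control pod 95 wide (y = 110 to 205), 150 long (x), top at z = 57 mm.
- deck (a point): Centre of the aluminium warming deck's surface, 45 mm above the bench; axes as the warmer's. Inside the rim the deck measures 130 (x) by 200 (y) mm; the rim stands 10 mm above it and is 5 mm thick. Three slide boxes fit side by side with their length along x, 66 mm apart in y.
- cover (a joint): Angle of the cover (rad): 0 fully down, grows as it is lifted, 1.60 at its open stop, just past upright. The cover is a clear-topped hood, 150 (x) by 220 (y) by 50 mm high; its grey walls stand outside the rim. Its hinge is stiff: it stays at any angle; moving the handle takes about 3 to 5 N.
- cover_hinge (a point): Point on the cover's hinge axis (parallel to the warmer's y), 80 mm behind the deck's centre, 48 mm above the bench.
- cover_handle (a point): Middle of the cover's handle, a round steel bar 10 mm thick, 100 mm long along the warmer's y, 40 mm in front of the cover's front wall. With the cover down it lies 195 mm forward of and 35 mm above the hinge axis (83 mm above the bench), and turns with the cover. A gripper pointing down can hold it all the way: it rolls in the grip.
- selector (a joint): Angle of the selector (rad): 0 at the off stop (anticlockwise end), grows clockwise seen from above, 0.419 (24 degrees) a click, nine places, end stop at 3.35. A sprung detent pulls it to the nearest place when let go; turning takes 0.05 to 0.15 N m. At off (long black mark) the knob's white line points 96 degrees anticlockwise of the warmer's x, nearly to its left.
- selector_grip (a point): On the selector's upright axis, 83 mm above the bench, the height to grip. The selector, on the control pod, is a black bar knob: bar 50 long, 14 wide, 63 to 93 mm above the bench, on a 54 mm disc whose top is at 63 mm. The point's x runs along the bar to the end with the white line and turns with the knob.
- buffer_bottle: Clear bottle with a blue cap, 60 mm diameter, 125 tall, standing on the bench; origin under its centre. Leave alone.
- timer: White laboratory timer, 58x64x18 mm, on the bench to the right of the warmer; origin under its centre. Leave alone.
- slide_box_1: Green plastic slide box, 35 (x) by 85 (y) by 36 (z) mm, 0.1 to 0.2 kg, one of up to three alike that lie on the bench; origin: centre of its underside. Closed; grip it across its 35 mm width. None if absent.
- slide_box_2: Green plastic slide box, 35 (x) by 85 (y) by 36 (z) mm, 0.1 to 0.2 kg, one of up to three alike that lie on the bench; origin: centre of its underside. Closed; grip it across its 35 mm width. None if absent.
- slide_box_3: Green plastic slide box, 35 (x) by 85 (y) by 36 (z) mm, 0.1 to 0.2 kg, one of up to three alike that lie on the bench; origin: centre of its underside. Closed; grip it across its 35 mm width. None if absent.
- slide_box_4: Green plastic slide box, 35 (x) by 85 (y) by 36 (z) mm, 0.1 to 0.2 kg, one of up to three alike that lie on the bench; origin: centre of its underside. Closed; grip it across its 35 mm width. None if absent.
Not all that is in view belongs to the job. What is shaped like the slide_box_1 but blue is not meant.

How it is judged:
On the way, in this order (a step that is already met when the one before it is completed fails the run):
1. the selector is turned back to its off stop with the cover still down (value of joint each of selector, cover below 0.1 rad), for 0.2 s.
2. the cover is lifted back to its open stop (value of joint cover above 1.48 rad), for 0.2 s.
3. every slide box lies flat on the deck, with the cover open (z of slide_box_1 in the frame of deck between -0.004 and 0.005 m and x of slide_box_1 in the frame of deck between -0.05 and 0.05 m and y of slide_box_1 in the frame of deck between -0.09 and 0.09 m and angle between each of slide_box_1, slide_box_2, slide_box_3, slide_box_4's own z axis and vertical below 0.1 rad and linear speed of each of slide_box_1, slide_box_2, slide_box_3, slide_box_4 below 0.02 m/s and z of slide_box_2 in the frame of deck between -0.004 and 0.005 m and x of slide_box_2 in the frame of deck between -0.05 and 0.05 m and y of slide_box_2 in the frame of deck between -0.09 and 0.09 m and z of slide_box_3 in the frame of deck between -0.004 and 0.005 m and x of slide_box_3 in the frame of deck between -0.05 and 0.05 m and y of slide_box_3 in the frame of deck between -0.09 and 0.09 m and z of slide_box_4 in the frame of deck between -0.004 and 0.005 m and x of slide_box_4 in the frame of deck between -0.05 and 0.05 m and y of slide_box_4 in the frame of deck between -0.09 and 0.09 m and value of joint cover above 1.3 rad), for 0.2 s.
4. the cover is fully down with the selector still at off (value of joint cover below 0.04 rad and value of joint selector below 0.15 rad), for 0.2 s.
5. the selector stands three clicks from off (value of joint selector between 1.15664 and 1.35664 rad and value of joint cover below 0.04 rad), for 0.2 s.
At the end, for the whole second after the job is handed in: Every slide box present lies flat and upright on the deck inside the rim (underside within 5 mm of the deck, tilt under 0.1 rad), the cover is down within 0.04 rad, and the selector rests at the third click (within 0.1 rad of 1.257) (all of step 5 and z of slide_box_1 in the frame of deck between -0.004 and 0.005 m and x of slide_box_1 in the frame of deck between -0.05 and 0.05 m and y of slide_box_1 in the frame of deck between -0.09 and 0.09 m and angle between each of slide_box_1, slide_box_2, slide_box_3, slide_box_4's own z axis and vertical below 0.1 rad and linear speed of each of slide_box_1, slide_box_2, slide_box_3, slide_box_4 below 0.02 m/s and z of slide_box_2 in the frame of deck between -0.004 and 0.005 m and x of slide_box_2 in the frame of deck between -0.05 and 0.05 m and y of slide_box_2 in the frame of deck between -0.09 and 0.09 m and z of slide_box_3 in the frame of deck between -0.004 and 0.005 m and x of slide_box_3 in the frame of deck between -0.05 and 0.05 m and y of slide_box_3 in the frame of deck between -0.09 and 0.09 m and z of slide_box_4 in the frame of deck between -0.004 and 0.005 m and x of slide_box_4 in the frame of deck between -0.05 and 0.05 m and y of slide_box_4 in the frame of deck between -0.09 and 0.09 m and velocity of joint selector between -0.05 and 0.05 rad/s); the robot touches nothing.
It fails at once if the cover is slammed down (faster than 1.2 rad/s in its last 0.25 rad) (value of joint cover below 0.25 rad and velocity of joint cover below -1.2 rad/s).
It fails at once if the selector is away from off while the cover is up (value of joint cover above 0.3 rad and value of joint selector above 0.35 rad).
It fails at once if the bottle or the timer is moved by more than 40 mm (distance of any of buffer_bottle, timer from where it was at the start of the episode above 0.04 m).
Of slide_box_1, slide_box_2, slide_box_3, slide_box_4 only 2 to 3 are there at a start; the rules pass over those that are not, and their reading is None.
At some moment in a run one of slide_box_1, slide_box_2, slide_box_3, slide_box_4 may be knocked a few centimetres aside while the robot is not near it.
Once in a run the grip may slacken for a moment while it holds something.
It also fails if it takes over 210 s, if anything falls off the work surface, if the arm or the gripper's body presses on something with over 40 N, if the wrist force passes 120 N, or if a joint passes its speed limit or range.

ROBOT

A 7-joint arm with a two-finger parallel gripper is mounted at the origin on a cart in front of the work surface, level with it; the furniture and walls round the work are solid. World frame = base frame: x ahead of the robot, y to its left, z up, the work surface at z = 0. Lengths are in m, angles in rad, forces in N, time in s.
With the tool pointing down it reaches from about 0.425 to 0.975 m from the base axis. Payload 16.7 kg.
Tool frame: the origin (TCP) lies at the very end of the fingers, on their centre line; the grasp point (between the pads) lies 19 mm behind it; z points along the fingers, y is the line along which they close (so a half turn about z gives the same grasp; the last joint's range is limited). The gripper opens to 85 mm and grips with 20 to 120 N. Pads are 22 mm wide; open, the fingers measure 114 mm over their backs; the gripper's body (76 mm by 85 mm) begins 54 mm behind the grasp point. The pads swing forward as they close: fully open they stand 13 mm farther back than shut.
Start: joints at [-1.377, 0.426, 0.074, 1.606, -0.034, 1.111, -0.067], TCP at [0.227, 0.636, 0.231] pointing down, gripper open.
Joint ranges: [-2.85, 2.85], [-0.5, 2.14], [-1.23, 1.37], [0.21, 2.46], [-1.02, 4.16], [0.16, 2.05], [-2.73, 2.73]. Speed limits (rad/s): [1.89, 1.89, 2.39, 2.39, 3.01, 3.01, 3.01].

INTERFACE

Orientations are given as [roll, pitch, yaw] about the fixed x, y, z axes, in that order (R = Rz(yaw) Ry(pitch) Rx(roll)).
In Python, from rig import ctrl gives the robot as it stands. The module is installed in compiled form; this text tells all that it offers.
- The arm moves only by the tool arm_command, never from a script. Its argument "steps" is text: rows parted by semicolons, each of 4 numbers parted by spaces: the shift along the tool's x, y, z in cm, then the turn about the tool's z in degrees. In form: x y z yaw; .... A call has 1 to 8 rows; each row is the pose to reach, as a shift and turn from the pose commanded when the call began, along the tool's axes at that moment; what a row does not reach only later rows make up. A row lasts 1/8 s, in which the tool goes at most 62.5 mm and 10.7 degrees, less where a joint would pass 70% of its speed; a pose out of reach is approached as far as the arm can. A call with a gripper value outside its range is refused whole. "jaw" is the finger opening in cm, from 0 to 8.54, set as the call begins (left out, the last holds). The fingers move at their own pace and stop on an object; the grip force is fixed at half the most. Time passes only in rows, so rows that repeat a pose let the fingers close. It gives the time, the measured TCP pose, the force, the opening and the grip force at its end, in the units of the state.
- ctrl.read_state(): the state, without advancing time (a new reading comes with each control period).
- ctrl.read_camera(name): name is "side" or "top" or "wrist"; returns the picture (400x640x3 uint8, blue, green, red); there is no depth.
- ctrl.camera_params(name): a dict with "camera_matrix" (3x3 intrinsics, pixels), "R" (3x3) and "t" (3): a world point X has camera coordinates R X + t. Camera axes: x right, y down, z forward; pixel columns grow to the right and rows downward; lengths in m; the calibration is good to about 2 mm. A picture is of the moment at which its call begins: read the wrist's pose just before it. camera_params takes no time and is no camera call; for the wrist camera it gives the pose at the moment of the call.
- ctrl.finish_job(): hands the job in; it is judged then, once.
The state is a dict: "clock": time; "joint_pos": joint angles; "dq": joint speeds; "joint_torque": joint torques, N m; "position": TCP position; "ee_rot": TCP orientation; "force": force on the tool from outside, world axes, zero at the start; "torque": the same for the moment, N m; "width": opening from 0.0 (shut) to 1.0 (fully open); "grip_force": force on a finger pad.
Only numpy, scipy, OpenCV 4.12 (cv2) and the standard library are available. Lean on these libraries where they do the work, as an engineer would, in place of code of your own. Each camera call takes 0.05 s, during which the arm holds its last target. There are 200 camera calls.

## Working session

There is one attempt and no reset: what is moved stays moved. The work goes in short steps, Python scripts to look and compute and a tool call to move; the robot and the scene stay as the last step left them, time stands still between calls to the robot, and variables do not carry over. Pictures are saved under pics/ and viewed, at most 14 in all, crops included, and the job is handed in when it is done.

Besides the shell and the picture viewer there is one more tool, called as name(argument=value, ...) on one line, values as JSON. arm_command: Moves the arm, as the interface text tells. Its arguments: {"type":"object","properties":{"steps":{"type":"string"},"jaw":{"type":"number"}},"required":["steps"]}

```bash
mkdir -p pics
cat > h.py <<'E'
import numpy as np, cv2
from rig import ctrl
def snap(n,f=None):
    P=ctrl.camera_params(n); im=ctrl.read_camera(n)
    if f: cv2.imwrite('pics/'+f,im)
    return im,P
def ray(P,uv,z):
    K=np.array(P['camera_matrix']);R=np.array(P['R']);t=np.array(P['t']).ravel()
    d=R.T@np.linalg.solve(K,[uv[0],uv[1],1.]);c=-R.T@t
    return c+d*(z-c[2])/d[2]
def proj(P,X):
    p=np.array(P['camera_matrix'])@(np.array(P['R'])@np.array(X)+np.array(P['t']).ravel());return p[:2]/p[2]
def st():
    s=ctrl.read_state();print({k:np.round(s[k],4).tolist() for k in('clock','position','ee_rot','joint_pos','force','torque','width','grip_force')})
    return s
E
python3 - <<'E'
from h import *
st()
for n in('top','side','wrist'):
    im,P=snap(n,n+'0.png');R=np.array(P['R']);print(n,-R.T@np.array(P['t']).ravel(),R[2])
E
```

```text
{'clock': 0.0, 'position': [0.2268, 0.6353, 0.2306], 'ee_rot': [-3.1403, 0.0001, 2.7988], 'joint_pos': [-1.3775, 0.4267, 0.0738, 1.6066, -0.0341, 1.1108, -0.0671], 'force': [0.4206, 0.157, 0.1785], 'torque': [0.0427, 0.0495, -0.0284], 'width': 1.0025, 'grip_force': 0.0}
top [ 0.3280988  -0.07587277  1.22627994] [ 0.1865881  -0.00734813 -0.98241075]
side [0.44869158 0.87721027 0.67194881] [ 0.09893364 -0.85109521 -0.51560554]
wrist [0.16094873 0.65985419 0.37378591] [ 0.25576556 -0.09361794 -0.96219523]
```

View pics/top0.png

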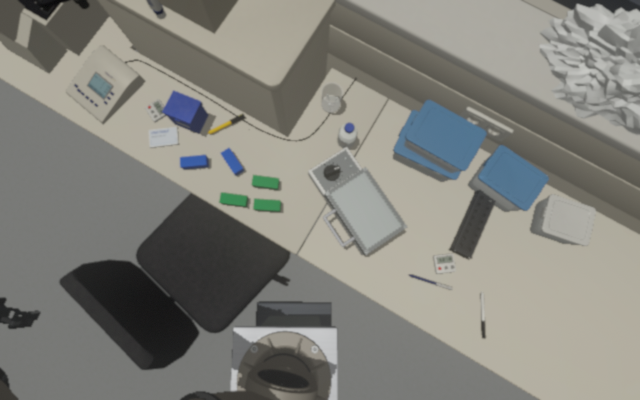

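View pics/side0.png

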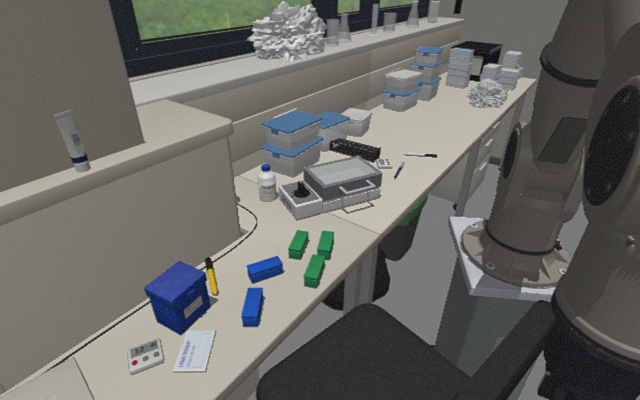

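The top view shows the warmer at about (365,205), its knob at (331,172) and its handle at (338,228). Three green boxes are near (265,183), (234,199) and (267,205), and the bottle is at (348,133).

Run:
```python
from h import *
P=ctrl.camera_params('top');im=cv2.imread('pics/top0.png')
cv2.imwrite('pics/c0.png',cv2.resize(im[110:270,210:420],None,fx=3.7,fy=3.7,interpolation=cv2.INTER_CUBIC))
hsv=cv2.cvtColor(im,cv2.COLOR_BGR2HSV)
m=cv2.inRange(hsv,(45,100,40),(85,255,255))
for c in cv2.findContours(m,0,2)[0]:
    if cv2.contourArea(c)<60: continue
    r=cv2.minAreaRect(c)
    b=np.array([ray(P,p,0.036)[:2] for p in cv2.boxPoints(r)])
    e=b[1]-b[0],b[2]-b[1]; L=max(e,key=np.linalg.norm)
    print(r[0],np.round(b.mean(0),4),[round(np.linalg.norm(x),3) for x in e],'long axis deg',np.degrees(np.arctan2(L[1],L[0]))%180)
print('knob',ray(P,(331,172),.09),'handle',ray(P,(338,228),.083),'bottle',ray(P,(348,128),.125))
```

```text
(266.6235046386719, 204.89410400390625) [0.5237 0.0615] [np.float64(0.031), np.float64(0.08)] long axis deg 85.95980240632142
(233.15997314453125, 199.37997436523438) [0.5405 0.1675] [np.float64(0.032), np.float64(0.082)] long axis deg 82.18258707354983
(265.07696533203125, 181.88461303710938) [0.5979 0.0686] [np.float64(0.031), np.float64(0.08)] long axis deg 83.14932552693053
knob [ 0.61813013 -0.13845195  0.09      ] handle [ 0.44743168 -0.15931328  0.083     ] bottle [ 0.74702767 -0.18847657  0.125     ]
```

View pics/c0.png

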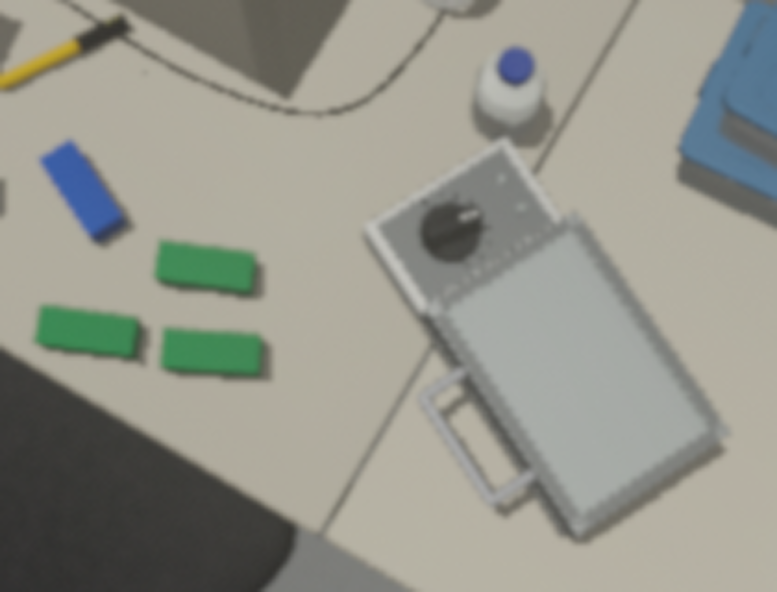

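The crop shows the cover-top corners at (437,308), (574,218), (722,432) and (580,530). The pod corners are at (370,228) and (505,142), the handle bar runs from (427,398) to (500,500), and the knob's white line points along the warmer's x.

Run:
```python
from h import *
P=ctrl.camera_params('top')
f=lambda x,y,z:ray(P,(210+x/3.7,110+y/3.7),z)[:2]
H1,H2=f(427,398,.083),f(500,500,.083)
C=[f(*p,.098) for p in((437,308),(574,218),(722,432),(580,530))]
Q=[f(*p,.057) for p in((370,228),(505,142))]
ang=lambda v:np.degrees(np.arctan2(v[1],v[0]))
print('handle',(H1+H2)/2,np.linalg.norm(H1-H2),ang(H1-H2)-90)
print('cov',np.mean(C,0),[ (round(np.linalg.norm(C[(i+1)%4]-C[i]),3),round(ang(C[(i+1)%4]-C[i]),1)) for i in range(4)])
print('pod',Q,ang(Q[1]-Q[0]),np.linalg.norm(Q[1]-Q[0]))
k=f(450,232,.065);print('knob',k,'line',ang(f(473,212,.093)-f(450,228,.093)))
for yaw in(-30,-33):
  c,s=np.cos(np.radians(yaw)),np.sin(np.radians(yaw));R=np.array([[c,-s],[s,c]])
  O=(H1+H2)/2-R@[-.115,0]
  print(yaw,'O from handle',O,'knob in warmer',R.T@(k-O),[R.T@(q-O) for q in Q],'cov',R.T@(np.mean(C,0)-O))
```

```text
handle [ 0.43760964 -0.15089897] 0.10078147267103353 -54.45773776322977
cov [ 0.50008884 -0.2424933 ] [(np.float64(0.136), np.float64(-55.9)), (np.float64(0.21), np.float64(-146.8)), (np.float64(0.139), np.float64(124.2)), (np.float64(0.21), np.float64(32.4))]
pod [array([ 0.62724619, -0.07418077]), array([ 0.70446461, -0.18984444])] -56.272464950882394 0.13907109649954033
knob [ 0.62226559 -0.14176536] line -54.139280854830666
-30 O from handle [ 0.53720256 -0.20839897] knob in warmer [0.04034994 0.10023792] [array([0.01087097, 0.16125819]), array([0.13557592, 0.09969972])] cov [-0.01509426 -0.04808341]
-33 O from handle [ 0.53405675 -0.21353246] knob in warmer [0.03489099 0.10823093] [array([0.00225887, 0.16762477]), array([0.13001463, 0.11267721])] cov [-0.01271469 -0.04278886]
```

Run:
```python
import numpy as np
H=np.array([.4376,-.1509]);K=np.array([.6223,-.1418]);C=np.array([.5001,-.2425])
for yaw in(-55,-56,-57):
  a=np.radians(yaw);c,s=np.cos(a),np.sin(a);R=np.array([[c,-s],[s,c]])
  O=H-R@[-.115,0]
  print(yaw,O,'knob',R.T@(K-O),'cov',R.T@(C-O),'hinge',O+R@[.08,0],'open handle',O+R@[.08-.035-.01,0], R.T@([.627246,-.07418]-O),R.T@([.70446,-.18984]-O))
```

```text
-55 [ 0.50356129 -0.24510249] knob [-0.01651472  0.15651693] cov [-0.00411715 -0.0013426 ] hinge [ 0.54944741 -0.31063465] open handle [ 0.52363647 -0.27377281] [-0.06906887  0.19935369] [0.06996239 0.19626385]
-56 [ 0.50190718 -0.24623932] knob [-0.01926131  0.1582119 ] cov [-0.0041106   0.00059278] hinge [ 0.54664262 -0.31256233] open handle [ 0.52147894 -0.27525564] [-0.07255507  0.20012494] [0.06650894 0.19946199]
-57 [ 0.50023349 -0.24734712] knob [-0.02203707  0.15985867] cov [-0.00413784  0.00252797] hinge [ 0.54380461 -0.31444076] open handle [ 0.51929586 -0.27670059] [-0.07605419  0.20083523] [0.0630002  0.20259938]
```

```bash
cat >> h.py <<'E'
from scipy.spatial.transform import Rotation as Ro
O=np.array([.500,-.243]);YAW=-56.
def W(x,y):  # warmer -> world
    a=np.radians(YAW);return O+np.array([[np.cos(a),-np.sin(a)],[np.sin(a),np.cos(a)]])@[x,y]
def toolang(s):
    R=Ro.from_euler('xyz',s['ee_rot']).as_matrix();return np.degrees(np.arctan2(R[1,1],R[0,1]))
def mv(*tg,s=None):
    """targets (x,y,z,tool-y world angle): prints rows"""
    s=s or ctrl.read_state();R=Ro.from_euler('xyz',s['ee_rot']).as_matrix();a=toolang(s)
    print('now',np.round(s['position'],4),'yang',round(a,1),'q',np.round(s['joint_pos'],2))
    for t in tg:
        d=R.T@(np.array(t[:3])-s['position'])*100
        print(np.round(d,2),'yaw',round((a-t[3]+180)%360-180,1))
E
python3 - <<'E'
from h import *
mv((.42,.25,.25,-10),(.622,-.142,.25,-80))
E
```

```text
now [0.2268 0.6354 0.2308] yang 70.4 q [-1.38  0.43  0.07  1.61 -0.03  1.11 -0.07]
[-31.15 -29.8   -1.89] yaw 80.4
[-63.35 -59.93  -1.86] yaw 150.4
```

arm_command(steps="-4 -3.7 -0.5 10; -8 -7.5 -1 20; -12 -11 -1.5 30; -16 -15 -1.9 40; -20 -19 -1.9 50; -24 -23 -1.9 60; -28 -26.5 -1.9 70; -31.2 -29.8 -1.9 80", jaw=4)

```text
clock: 1.15
position: [0.4213, 0.2482, 0.2504]
ee_rot: [3.142, -0.0, 1.396]
force: [0.4, -0.0, -0.2]
width: 0.474
grip_force: 0.0
```

Run:
```python
from h import *
mv((.615,-.142,.25,-90))
```

```text
now [0.4213 0.2482 0.2504] yang -10.0 q [-1.1   0.1   0.48  2.01 -0.05  1.05 -0.78]
[-3.506e+01  2.587e+01  3.000e-02] yaw 80.0
```

arm_command(steps="-4.4 3.2 0 10; -8.8 6.4 0 20; -13.2 9.7 0 30; -17.5 13 0 40; -22 16.2 0 50; -26.3 19.4 0 60; -30.7 22.6 0 70; -35 25.9 0 80")

```text
clock: 2.15
position: [0.6179, -0.1397, 0.2502]
ee_rot: [-3.141, -0.0, 0.001]
force: [0.7, 0.3, -0.0]
width: 0.469
grip_force: 0.0
```

Run:
```python
from h import *
mv((.622,-.142,.20,-144))
im,P=snap('wrist','w1.png')
print(proj(P,(*W(-.016,.158),.093)), ctrl.camera_params('wrist')['t'])
```

```text
now [ 0.6179 -0.1397  0.2502] yang -89.9 q [-0.51  0.46  0.87  1.72 -0.38  1.15 -1.1 ]
[0.41 0.23 5.02] yaw 54.1
[318.91946398 181.51902268] [-0.13817729  0.55626235  0.56541368]
```

View pics/w1.png

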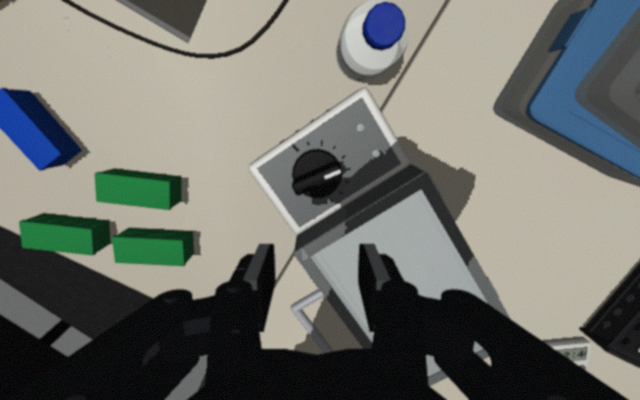

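The wrist view shows the knob at (318,174), the bar running from about (297,187) to the white line's end at (342,173), and the pod edge from (252,167) to (365,90).

Run:
```python
from h import *
im=cv2.imread('pics/w1.png');P=ctrl.camera_params('wrist')
ang=lambda v:np.degrees(np.arctan2(v[1],v[0]))
g=cv2.cvtColor(im,6)
roi=g[140:210,280:360]
n,l,s,c=cv2.connectedComponentsWithStats((roi[:,:]>150).astype('uint8'))
for i in range(1,n):
    if 15<s[i,4]<400: print(s[i],c[i]+[280,140])
m=np.zeros_like(g);m[145:205,285:350]=(g[145:205,285:350]<60)
c=max(cv2.findContours(m,0,2)[0],key=cv2.contourArea)
(e,r)=cv2.minEnclosingCircle(c);print('disc',e,r,ray(P,e,.063))
a,b=ray(P,(297,187),.093),ray(P,(341,173),.093);print(a,b,ang(b-a),np.linalg.norm(a-b))
print('pod',ang(ray(P,(365,90),.057)-ray(P,(252,167),.057)))
for p in((365,90),(252,167)): print(ray(P,p,.057), np.round(np.linalg.inv(np.array([W(1,0)-O,W(0,1)-O]).T)@(ray(P,p,.057)[:2]-O),4))
cv2.imwrite('pics/c1.png',cv2.resize(im[130:220,250:390],None,fx=5,fy=5,interpolation=cv2.INTER_CUBIC))
```

```text
[  0   0  18  13 109] [286.44036697 144.37614679]
[45 30 15  9 52] [332.13461538 173.92307692]
[ 0 61  7  9 36] [281.91666667 206.16666667]
[48 64 13  6 42] [334.76190476 206.85714286]
disc (322.5, 177.5) 31.756988525390625 [ 0.6212659  -0.15258839  0.063     ]
[ 0.61834418 -0.12742753  0.093     ] [ 0.63134244 -0.16948829  0.093     ] -72.82700210124844 0.04402342567998606
pod -57.25927898083195
[ 0.70758421 -0.19550129  0.057     ] [0.0767 0.1987]
[ 0.63235613 -0.0785045   0.057     ] [-0.0624  0.2017]
```

View pics/c1.png

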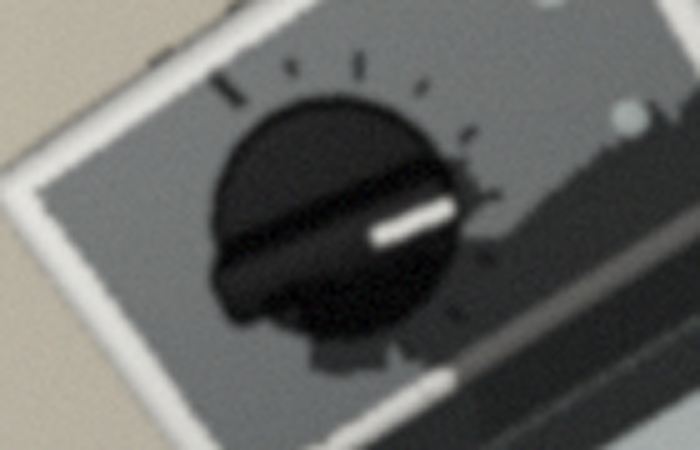

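The knob centre is near (0.625,-0.148), and the white line points about -70° in world, between the 4th and 5th click marks. I'll align the tool, then descend.

Run:
```python
from h import *
mv((.625,-.148,.17,-160),(.625,-.148,.067,-160))
```

```text
now [ 0.6191 -0.1461  0.2502] yang -90.7 q [-0.51  0.46  0.88  1.71 -0.38  1.15 -1.1 ]
[0.58 0.15 8.03] yaw 69.3
[ 0.57  0.12 18.33] yaw 69.3
```

The arm was still settling when I took that picture. Corrected for the shift, the knob is at (0.6235,-0.142), which agrees with the top view.

arm_command(steps="0.2 -0.4 2 10; 0.4 -0.4 4 20; 0.5 -0.4 6 30; 0.5 -0.45 7 40; 0.5 -0.45 8 50; 0.5 -0.45 8 60; 0.5 -0.45 8 69; 0.5 -0.45 8 69")

```text
clock: 3.2
position: [0.6221, -0.1336, 0.1698]
ee_rot: [3.14, -0.0, -1.197]
force: [-0.0, 0.2, -0.0]
width: 0.47
grip_force: 0.0
```

Run:
```python
from h import *
import time
for i in range(3): im,P=snap('wrist','w2.png')   # let the arm settle
s=st();print(toolang(s),proj(P,(.6235,-.142,.093)),proj(P,(.6235,-.142,.063)))
cv2.imwrite('pics/c2.png',im[120:400,160:480])
mv((.6235,-.142,.067,-160))
```

```text
{'clock': 3.35, 'position': [0.6222, -0.1337, 0.1703], 'ee_rot': [3.1415, 0.0002, -1.1945], 'joint_pos': [-0.6269, 0.6868, 1.1007, 1.7953, -0.6864, 1.1018, -2.048], 'force': [-0.3032, -0.325, 0.5552], 'torque': [0.0414, 0.021, -0.0098], 'width': 0.4664, 'grip_force': 0.0}
-158.44242785209755 [317.96991401 199.13873726] [317.72487176 189.36510679]
now [ 0.6222 -0.1337  0.1703] yang -158.4 q [-0.63  0.69  1.1   1.8  -0.69  1.1  -2.05]
[ 0.82  0.18 10.33] yaw 1.6
```

View pics/w2.png

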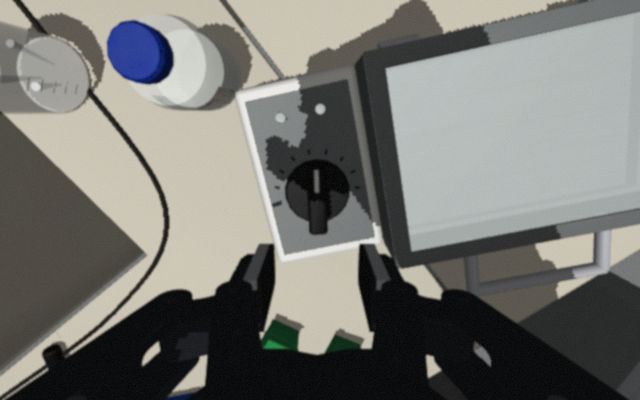

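The wrist view, now settled, shows the bar upright at column 317 (rows 170–232) and the disc centred at (317,190), exactly as predicted. The gripper is aligned, so I'll go down and close.

arm_command(steps="0.8 0.2 1 0; 0.8 0.2 4 0; 0.8 0.2 7 0; 0.8 0.2 9 0; 0.8 0.2 10.2 0; 0.8 0.2 10.2 0")

```text
clock: 4.1
position: [0.6231, -0.1422, 0.068]
ee_rot: [3.141, 0.0, -1.198]
force: [-0.2, 0.6, -0.5]
width: 0.466
grip_force: 0.0
```

arm_command(steps="0 0 0 0; 0 0 0 0; 0 0 0 0; 0 0 0 0; 0 0 0 0", jaw=0)

```text
clock: 4.72
position: [0.6247, -0.142, 0.0695]
ee_rot: [-3.139, -0.001, -1.198]
force: [4.3, -0.6, 4.1]
width: 0.143
grip_force: 61.6
```

arm_command(steps="0 0 0 -8; 0 0 0 -16; 0 0 0 -24; 0 0 0 -32; 0 0 0 -40; 0 0 0 -48; 0 0 0 -54; 0 0 0 -60")

```text
clock: 5.72
position: [0.6259, -0.1406, 0.0695]
ee_rot: [-3.14, -0.004, -0.146]
force: [11.5, 6.2, -1.8]
width: 0.151
grip_force: 62.2
```

arm_command(steps="0 0 0 -8; 0 0 0 -16; 0 0 0 -24; 0 0 0 -32; 0 0 0 -40; 0 0 0 -45; 0 0 0 -48; 0 0 0 -48")

```text
clock: 6.72
position: [0.6257, -0.1391, 0.0695]
ee_rot: [3.141, -0.005, 0.69]
force: [8.4, 13.4, 3.0]
width: 0.146
grip_force: 65.5
```

Run:
```python
from h import *
s=st();print(toolang(s))
```

```text
{'clock': 6.725, 'position': [0.6257, -0.1391, 0.0695], 'ee_rot': [3.1411, -0.0047, 0.6898], 'joint_pos': [-0.2497, 0.6011, 0.5044, 1.8345, -0.3945, 0.8028, -0.4229], 'force': [8.3707, 13.4188, 3.0399], 'torque': [2.8368, -1.9908, -0.2013], 'width': 0.1463, 'grip_force': 65.4663}
-50.47616531876747
```

arm_command(steps="0 0 0 0; 0 0 0 0; 0 0 0 0; 0 0 -4 0; 0 0 -8 0; 0 0 -12 0; 0 0 -12 0", jaw=4)

```text
clock: 7.6
position: [0.6246, -0.1427, 0.1913]
ee_rot: [3.138, -0.003, 0.686]
force: [0.6, 0.2, -0.6]
width: 0.473
grip_force: 0.0
```

Run:
```python
from h import *
for i in range(3): im,P=snap('wrist','w3.png')
s=st();print(toolang(s),'handle pred',W(-.115,0),proj(P,(*W(-.115,0),.083)),proj(P,(*W(-.115,.05),.083)),proj(P,(*W(-.016,.158),.093)))
```

```text
{'clock': 7.75, 'position': [0.6228, -0.1419, 0.1876], 'ee_rot': [-3.1409, 0.0006, 0.6868], 'joint_pos': [-0.3143, 0.4617, 0.5895, 1.7587, -0.2964, 1.0119, -0.4981], 'force': [-0.8924, 0.1165, -0.5644], 'torque': [-0.0134, -0.0396, 0.0199], 'width': 0.4651, 'grip_force': 0.0}
-50.651528263695 handle pred [ 0.43569282 -0.14766068] [194.40670598 355.28150838] [193.84036151 308.52401529] [316.4242341  205.17080287]
```

View pics/w3.png

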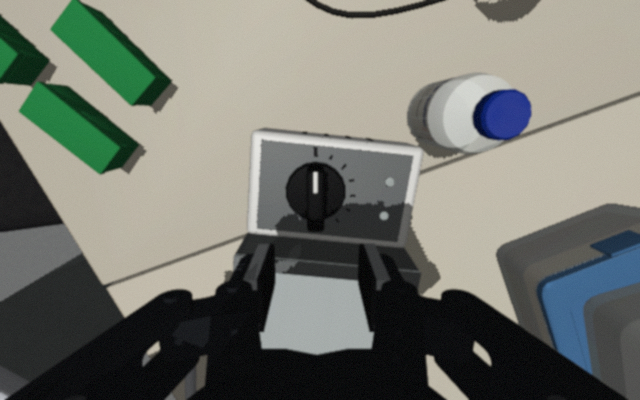

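The selector's white line now points at the long off mark (316,152). Next is the handle.

Run:
```python
from h import *
mv((.4365,-.149,.19,-56))
```

```text
now [ 0.6228 -0.1419  0.1876] yang -50.7 q [-0.31  0.46  0.59  1.76 -0.3   1.01 -0.5 ]
[-14.86 -11.26  -0.22] yaw 5.3
```

arm_command(steps="-3.7 -2.8 -1 1; -7.4 -5.6 -1 2; -11.1 -8.5 -1 4; -14 -10.6 -0.5 5.4; -14.9 -11.3 -0.2 5.4; -14.9 -11.3 -0.2 5.4; -14.9 -11.3 -0.2 5.4", jaw=3)

```text
clock: 8.62
position: [0.4374, -0.149, 0.1903]
ee_rot: [3.141, 0.0, 0.593]
force: [-0.6, 0.9, -0.4]
width: 0.348
grip_force: 0.0
```

Run:
```python
from h import *
im,P=snap('wrist','w4.png')
s=st();print(toolang(s),[proj(P,(*W(-.115,y),.083)) for y in(-.05,0,.05)])
```

```text
{'clock': 8.675, 'position': [0.4374, -0.1491, 0.1903], 'ee_rot': [3.141, 0.0005, 0.5932], 'joint_pos': [-0.4377, 0.1333, 0.6894, 2.1412, -0.1071, 0.9, -0.6635], 'force': [-0.592, 0.2271, -1.0907], 'torque': [-0.0222, 0.0263, -0.0159], 'width': 0.3512, 'grip_force': 0.0}
-56.012373696468735 [array([315.2058286 , 257.60068106]), array([315.13310114, 201.0388647 ]), array([315.05229126, 138.19116161])]
```

View pics/w4.png

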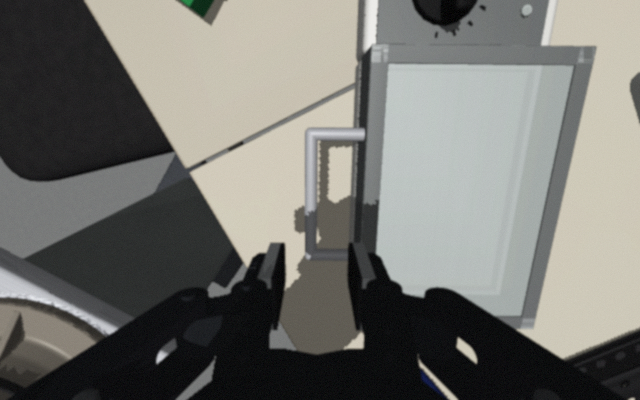

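The wrist view shows the handle bar at column 311, rows 130–257, about 5 mm to the -y side of the tool. I'll shift, descend and close.

arm_command(steps="0.3 -0.5 1 0; 0.3 -0.5 4 0; 0.3 -0.5 8 0; 0.3 -0.5 11 0; 0.3 -0.5 12.6 0; 0.3 -0.5 12.6 0; 0.3 -0.5 12.6 0")

```text
clock: 9.55
position: [0.4367, -0.1434, 0.0651]
ee_rot: [3.141, -0.001, 0.593]
force: [-0.7, 0.8, -0.7]
width: 0.351
grip_force: 0.0
```

arm_command(steps="0 0 0 0; 0 0 0 0; 0 0 0 0; 0 0 0 0; 0 0 0 0", jaw=0)

```text
clock: 10.18
position: [0.4372, -0.1438, 0.0653]
ee_rot: [3.14, -0.002, 0.592]
force: [1.0, -3.2, 9.0]
width: 0.094
grip_force: 58.9
```

Run:
```python
from h import *
s=st();R=Ro.from_euler('xyz',s['ee_rot']).as_matrix()
a0=np.arctan2(.035,.195);r=np.hypot(.035,.195)
for th in np.arange(.1,1.61,.1):
    y=r*(np.cos(a0)-np.cos(a0+th));z=r*(np.sin(a0+th)-np.sin(a0));print(round(th,2),'y %.2f z %.2f'%(y*100,-z*100))
```

```text
{'clock': 10.175, 'position': [0.4372, -0.1438, 0.0653], 'ee_rot': [3.1398, -0.0019, 0.5922], 'joint_pos': [-0.31, 0.3695, 0.5802, 2.2434, -0.3522, 0.6118, -0.4482], 'force': [1.0043, -3.2327, 9.0331], 'torque': [-0.768, -0.1361, -0.0769], 'width': 0.0936, 'grip_force': 58.8985}
0.1 y 0.45 z -1.93
0.2 y 1.08 z -3.80
0.3 y 1.91 z -5.61
0.4 y 2.90 z -7.32
0.5 y 4.07 z -8.92
0.6 y 5.38 z -10.40
0.7 y 6.84 z -11.74
0.8 y 8.42 z -12.93
0.9 y 10.12 z -13.95
1.0 y 11.91 z -14.80
1.1 y 13.77 z -15.47
1.2 y 15.70 z -15.94
1.3 y 17.66 z -16.23
1.4 y 19.63 z -16.31
1.5 y 21.61 z -16.20
1.6 y 23.57 z -15.89
```

arm_command(steps="0 0.4 -1.9 0; 0 1.1 -3.8 0; 0 1.9 -5.6 0; 0 2.9 -7.3 0; 0 4.1 -8.9 0; 0 5.4 -10.4 0; 0 6.8 -11.7 0; 0 8.4 -12.9 0")

```text
clock: 11.18
position: [0.4809, -0.2098, 0.1939]
ee_rot: [-3.133, 0.001, 0.594]
force: [-22.6, 22.1, 31.6]
width: 0.095
grip_force: 60.9
```

arm_command(steps="0 1.7 -1 0; 0 3.5 -1.9 0; 0 5.4 -2.5 0; 0 7.3 -3 0; 0 9.2 -3.3 0; 0 11.2 -3.4 0; 0 13.2 -3.3 0; 0 15.2 -3 0")

```text
clock: 12.18
position: [0.567, -0.3398, 0.2237]
ee_rot: [-3.141, 0.001, 0.592]
force: [-7.2, 1.2, 0.7]
width: 0.088
grip_force: 63.9
```

Run:
```python
from h import *
s=st();print(W(.08,0),(np.linalg.inv(np.array([W(1,0)-O,W(0,1)-O]).T)@(s['position'][:2]-O)))
```

```text
{'clock': 12.175, 'position': [0.567, -0.3398, 0.2237], 'ee_rot': [-3.1405, 0.0009, 0.5917], 'joint_pos': [-0.0466, 0.4837, 0.6832, 1.6741, -0.3343, 1.1052, -0.2461], 'force': [-7.1819, 1.2151, 0.7003], 'torque': [0.3, 1.5774, -0.1259], 'width': 0.0881, 'grip_force': 63.8693}
[ 0.54473543 -0.30932301] [0.11768827 0.0014207 ]
```

arm_command(steps="0 0.4 0 0; 0 0.6 0 0; 0 0.6 0 0; 0 0.6 0 0")

```text
clock: 12.68
position: [0.5678, -0.3404, 0.2237]
ee_rot: [-3.131, 0.001, 0.593]
force: [-32.4, 27.6, 28.2]
width: 0.092
grip_force: 66.9
```

arm_command(steps="0 0 0 0; 0 0 0 0; 0 0 0 0; 0 0 -2 0; 0 0 -5 0; 0 0 -8 0; 0 0 -8 0", jaw=3)

```text
clock: 13.55
position: [0.5721, -0.345, 0.307]
ee_rot: [3.138, -0.002, 0.592]
force: [0.1, 0.2, -0.2]
width: 0.352
grip_force: 0.0
```

```bash
cat >> h.py <<'E'
def boxes(P,im):
    m=cv2.inRange(cv2.cvtColor(im,cv2.COLOR_BGR2HSV),(45,100,40),(85,255,255));o=[]
    for c in cv2.findContours(m,0,2)[0]:
        if cv2.contourArea(c)<60: continue
        r=cv2.minAreaRect(c)
        b=np.array([ray(P,p,0.036)[:2] for p in cv2.boxPoints(r)])
        e=b[1]-b[0],b[2]-b[1]; L=max(e,key=np.linalg.norm)
        o.append((b.mean(0),np.degrees(np.arctan2(L[1],L[0]))%180))
        print('box',np.round(o[-1][0],4),'axis',round(o[-1][1],1),[round(float(np.linalg.norm(x)),3) for x in e],np.round(r[0],1))
    return o
E
python3 - <<'E'
from h import *
st()
im,P=snap('top','t1.png');boxes(P,im)
mv((.56,.05,.28,-10),(.53,.168,.2,-8))
cv2.imwrite('pics/t1c.png',cv2.resize(im[110:270,210:420],None,fx=3,fy=3))
E
```

```text
{'clock': 13.55, 'position': [0.5721, -0.345, 0.307], 'ee_rot': [3.1376, -0.0024, 0.5923], 'joint_pos': [-0.0626, 0.4272, 0.7163, 1.5654, -0.2912, 1.2537, -0.2792], 'force': [0.0925, 0.1794, -0.2106], 'torque': [0.0, 0.0238, 0.0549], 'width': 0.3524, 'grip_force': 0.0}
box [0.5238 0.0615] axis 86.3 [0.031, 0.08] [266.7 204.9]
box [0.5405 0.1675] axis 82.2 [0.032, 0.082] [233.2 199.4]
box [0.5978 0.0684] axis 83.1 [0.031, 0.079] [265.1 181.9]
now [ 0.5717 -0.3445  0.3054] yang -56.0 q [-0.06  0.43  0.72  1.57 -0.29  1.25 -0.28]
[ 21.06 -33.38   2.49] yaw -46.0
[ 25.15 -44.86  10.47] yaw -48.0
```

View pics/t1c.png

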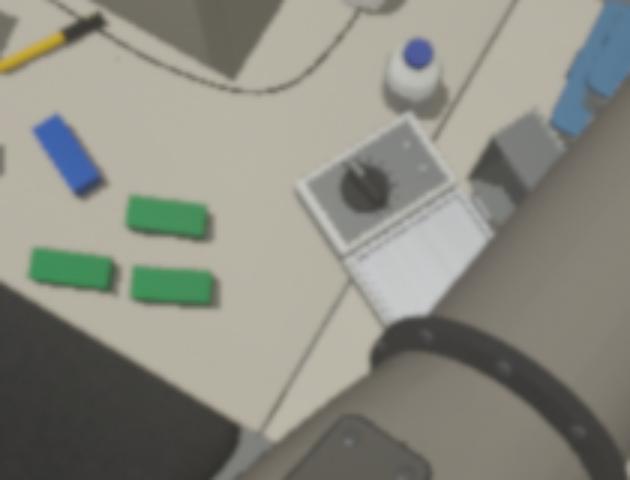

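The top view shows the cover upright, the selector at off, and the three boxes unmoved at crop positions (167,216), (72,270) and (173,286). I'll go for the one at (0.598,0.068).

Run:
```python
from h import *
mv((.598,.0685,.11,-7))
```

```text
now [ 0.5717 -0.3445  0.3054] yang -56.0 q [-0.06  0.43  0.72  1.57 -0.29  1.25 -0.28]
[ 25.22 -32.83  19.5 ] yaw -49.0
```

arm_command(steps="3.6 -4.7 0 -7; 7.2 -9.4 0 -14; 10.8 -14 0 -21; 14.4 -18.7 2 -28; 18 -23.4 6 -35; 21.6 -28.1 11 -42; 25.2 -32.8 15 -49; 25.2 -32.8 19.5 -49", jaw=5.5)

```text
clock: 14.6
position: [0.5977, 0.0698, 0.1143]
ee_rot: [3.14, -0.002, 1.453]
force: [1.0, 0.2, -0.9]
width: 0.646
grip_force: 0.0
```

Run:
```python
from h import *
for i in range(3): im,P=snap('wrist','w5.png')
boxes(P,im); mv((.598,.0685,.012,-7))
print(proj(P,(.598,.0685,.036)))
```

```text
box [0.528  0.0696] axis 89.3 [0.04, 0.081] [227.4 221.4]
box [0.5987 0.0731] axis 84.9 [0.033, 0.086] [325.5 205.5]
box [0.5435 0.1694] axis 85.3 [0.039, 0.083] [220.9  68.5]
now [0.5949 0.0672 0.1118] yang -6.9 q [-0.51  0.46  0.38  1.9  -0.22  0.83 -0.14]
[0.19 0.34 9.98] yaw 0.1
[325.26117459 214.82535259]
```

View pics/w5.png

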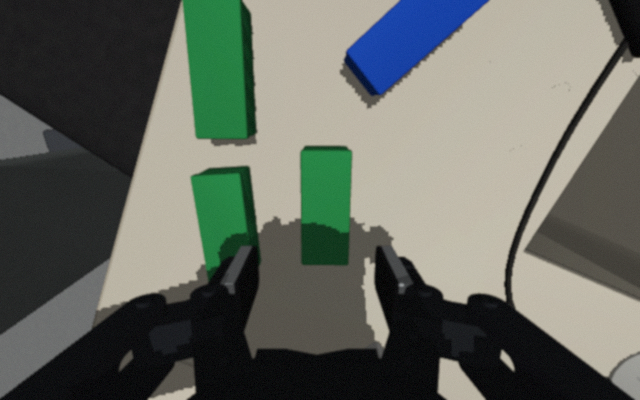

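Wrist view: the target box's top face spans columns 302–351, rows 152–265, centred as predicted to within 5 mm. I'll descend and grip it.

arm_command(steps="0.4 0.3 2 0; 0.4 0.3 5 0; 0.4 0.3 8 0; 0.4 0.3 10 0; 0.4 0.3 10 0; 0.4 0.3 10 0")

```text
clock: 15.5
position: [0.6012, 0.0696, 0.0156]
ee_rot: [3.14, -0.0, 1.447]
force: [-0.3, 0.7, -0.1]
width: 0.644
grip_force: 0.0
```

arm_command(steps="0 0 0 0; 0 0 0 0; 0 0 0 0; 0 0 0 0; 0 0 0 0; 0 0 -3 0; 0 0 -7 0; 0 0 -11 0", jaw=1)

```text
clock: 16.5
position: [0.6003, 0.0698, 0.1263]
ee_rot: [3.141, -0.0, 1.448]
force: [0.8, -0.5, -1.3]
width: 0.396
grip_force: 60.2
```

Run:
```python
from h import *
st();mv((*W(0,-.063),.19,34),(*W(0,-.063),.058,34))
```

```text
{'clock': 16.5, 'position': [0.6003, 0.0698, 0.1263], 'ee_rot': [3.1413, -0.0002, 1.4478], 'joint_pos': [-0.5245, 0.4479, 0.3898, 1.8803, -0.22, 0.8548, -0.1471], 'force': [0.7623, -0.5075, -1.2519], 'torque': [0.0739, -0.0409, 0.0441], 'width': 0.3956, 'grip_force': 60.2264}
now [0.6003 0.0698 0.1263] yang -7.0 q [-0.52  0.45  0.39  1.88 -0.22  0.85 -0.15]
[-36.42 -10.87  -6.38] yaw -41.0
[-36.42 -10.88   6.82] yaw -41.0
```

arm_command(steps="-3 -1 -3 -4; -8 -2.4 -6 -9; -13 -3.9 -6.4 -15; -18.5 -5.5 -6.4 -21; -24 -7.2 -6.4 -27; -29.5 -8.8 -6.4 -33; -34 -10.2 -6.4 -38; -36.4 -10.9 -6.4 -41")

```text
clock: 17.5
position: [0.4461, -0.2805, 0.1894]
ee_rot: [3.141, 0.001, 2.163]
force: [0.6, -0.4, -0.4]
width: 0.395
grip_force: 60.3
```

Run:
```python
from h import *
for i in range(3): im,P=snap('wrist','w6.png')
st()
print([np.round(proj(P,(*W(x,y),.055))) for x,y in((-.065,-.1),(-.065,.1),(.065,.1),(.065,-.1))])
mv((*W(0,-.063),.062,34))
```

```text
{'clock': 17.65, 'position': [0.447, -0.2792, 0.1892], 'ee_rot': [3.1411, 0.0006, 2.1607], 'joint_pos': [0.056, 0.2427, 0.4447, 2.0013, -0.1301, 0.9238, 1.1577], 'force': [0.9743, 0.2652, -1.6762], 'torque': [0.0292, 0.0087, 0.0122], 'width': 0.3958, 'grip_force': 60.3218}
[array([275., 117.]), array([515., 116.]), array([493., 259.]), array([281., 259.])]
now [ 0.447  -0.2792  0.1892] yang 33.8 q [ 0.06  0.24  0.44  2.   -0.13  0.92  1.16]
[ 0.04  0.11 12.72] yaw -0.2
```

View pics/w6.png

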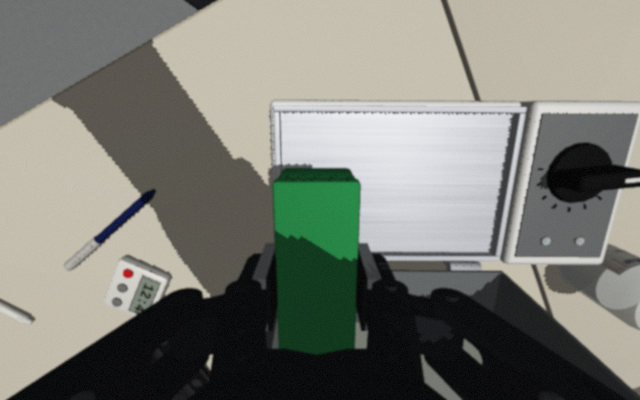

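The wrist view shows the held box over the deck's right part, with the rim's inner edges at columns 280–518 and the front at row 110. The rim agrees with prediction to about 4 mm, so I'll correct x by -4 mm and lower the box.

arm_command(steps="0.4 0.4 3 0; 0.4 0.4 6 0; 0.4 0.4 9 0; 0.4 0.4 11 0; 0.4 0.4 12 0; 0.4 0.4 12.5 0; 0.4 0.4 12.8 0; 0.4 0.4 12.8 0")

```text
clock: 18.65
position: [0.449, -0.2726, 0.0611]
ee_rot: [3.141, 0.001, 2.163]
force: [0.2, 0.3, -1.5]
width: 0.394
grip_force: 60.4
```

arm_command(steps="0 0 0 0; 0 0 0 0; 0 0 0 0; 0 0 -2 0; 0 0 -5 0; 0 0 -8 0; 0 0 -12 0; 0 0 -13 0", jaw=4.5)

```text
clock: 19.65
position: [0.4495, -0.273, 0.1929]
ee_rot: [3.139, 0.003, 2.163]
force: [-0.2, 0.4, -0.6]
width: 0.531
grip_force: 0.0
```

```bash
cat >> h.py <<'E'
O=W(-.004,.002)
def inW(p): return np.linalg.inv(np.array([W(1,0)-O,W(0,1)-O]).T)@(np.array(p)[:2]-O)
E
python3 - <<'E'
from h import *
st()
im,P=snap('top','t2.png');
for c,a in boxes(P,im): pass
mv((.5238,.0615,.12,-4))
E
```

```text
{'clock': 19.65, 'position': [0.4495, -0.273, 0.1929], 'ee_rot': [3.1394, 0.0025, 2.1633], 'joint_pos': [0.0354, 0.235, 0.4526, 2.0019, -0.1284, 0.9283, 1.1465], 'force': [-0.2116, 0.4226, -0.641], 'torque': [0.0005, 0.0209, -0.027], 'width': 0.5315, 'grip_force': 0.0}
box [0.5239 0.0615] axis 86.6 [0.031, 0.08] [266.6 204.8]
box [0.5406 0.1675] axis 82.7 [0.032, 0.082] [233.2 199.4]
now [ 0.4495 -0.2729  0.1928] yang 34.0 q [ 0.04  0.24  0.45  2.   -0.13  0.93  1.15]
[23.61 24.82  7.28] yaw 38.0
```

arm_command(steps="3 3.1 0 5; 6.5 6.8 0 10; 10 10.5 0 16; 13.5 14.2 0 22; 17 17.9 0 28; 20.5 21.6 2 33; 23.7 24.9 5 38; 23.8 25 8 38", jaw=5.5)

```text
clock: 20.7
position: [0.5229, 0.0683, 0.1085]
ee_rot: [-3.141, -0.0, 1.504]
force: [0.1, -0.7, -0.5]
width: 0.645
grip_force: 0.0
```

Run:
```python
from h import *
for i in range(3): im,P=snap('wrist','w7.png')
print(toolang(ctrl.read_state()));boxes(P,im); mv((.525,.064,.015,-4))
```

```text
-4.024758115532466
box [0.5234 0.0659] axis 87.6 [0.033, 0.086] [322.  210.5]
box [0.5389 0.1635] axis 80.1 [0.069, 0.034] [337.1  58.3]
now [0.5217 0.0641 0.1089] yang -4.0 q [-0.52  0.35  0.33  2.06 -0.16  0.76 -0.16]
[0.03 0.37 9.39] yaw -0.0
```

arm_command(steps="0 0.2 2 -1; 0 0.2 5 -1; 0 0.2 8 -1; 0 0.2 9.4 -1; 0 0.2 9.4 -1; 0 0.2 9.4 -1")

```text
clock: 21.6
position: [0.5258, 0.0643, 0.0178]
ee_rot: [3.14, -0.0, 1.517]
force: [-0.4, -0.5, -0.4]
width: 0.642
grip_force: 0.0
```

arm_command(steps="0 0 0 0; 0 0 0 0; 0 0 0 0; 0 0 0 0; 0 0 0 0; 0 0 -3 0; 0 0 -7 0; 0 0 -11 0", jaw=1)

```text
clock: 22.6
position: [0.525, 0.0644, 0.1282]
ee_rot: [3.141, -0.0, 1.518]
force: [0.2, 0.5, -1.5]
width: 0.392
grip_force: 60.8
```

Run:
```python
from h import *
st();mv((*W(0,.0),.19,34))
```

```text
{'clock': 22.6, 'position': [0.525, 0.0644, 0.1282], 'ee_rot': [3.1414, -0.0, 1.5177], 'joint_pos': [-0.5282, 0.3248, 0.3408, 2.0447, -0.1499, 0.7951, -0.1516], 'force': [0.1639, 0.4901, -1.4575], 'torque': [-0.0172, -0.0076, 0.011], 'width': 0.3917, 'grip_force': 60.7842}
now [0.525  0.0644 0.1282] yang -3.0 q [-0.53  0.32  0.34  2.04 -0.15  0.8  -0.15]
[-30.39  -0.94  -6.18] yaw -37.0
```

arm_command(steps="-2 -0.1 -3 -3; -6 -0.2 -6 -7; -10.5 -0.3 -6.2 -12; -15 -0.5 -6.2 -18; -20 -0.6 -6.2 -24; -25 -0.8 -6.2 -30; -29 -0.9 -6.2 -35; -30.4 -0.9 -6.2 -37")

```text
clock: 23.6
position: [0.4991, -0.2414, 0.1892]
ee_rot: [-3.142, 0.001, 2.162]
force: [-0.1, 0.1, -0.8]
width: 0.395
grip_force: 60.9
```

Run:
```python
from h import *
for i in range(3): im,P=snap('wrist','w8.png')
st();mv((*W(0,0),.063,34))
m=cv2.inRange(cv2.cvtColor(im,cv2.COLOR_BGR2HSV),(45,100,40),(85,255,255))
print([proj(P,(*W(x,-.062),.081)) for x in(-.0425,.0425)])
```

```text
{'clock': 23.75, 'position': [0.4997, -0.2391, 0.1889], 'ee_rot': [3.1415, 0.0002, 2.1615], 'joint_pos': [-0.0032, 0.2865, 0.4004, 1.9418, -0.137, 0.9391, 1.0543], 'force': [0.0643, -0.0517, 0.3968], 'torque': [0.0314, 0.0073, 0.019], 'width': 0.395, 'grip_force': 60.9039}
now [ 0.4997 -0.2391  0.1889] yang 33.8 q [-0.    0.29  0.4   1.94 -0.14  0.94  1.05]
[ 0.06  0.   12.59] yaw -0.2
[array([237.80806098, 147.26169625]), array([244.83871527, 248.53330416])]
```

View pics/w8.png

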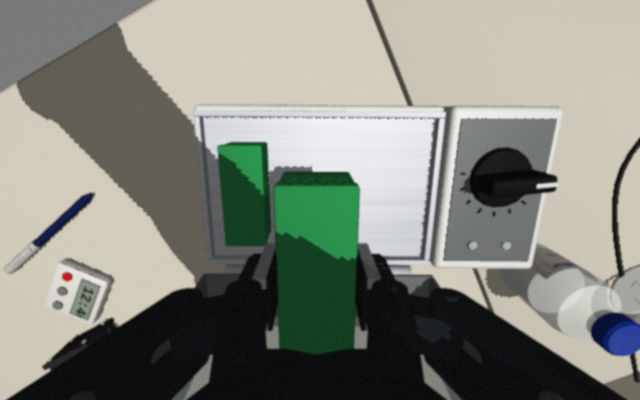

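Box 1 lies flat at columns 220–268, and the held box is centred on the deck. I'll lower it.

arm_command(steps="0.1 0.2 3 0; 0.1 0.2 6 0; 0.1 0.2 9 0; 0.1 0.2 11 0; 0.1 0.2 12 0; 0.1 0.2 12.4 0; 0.1 0.2 12.6 0; 0.1 0.2 12.6 0")

```text
clock: 24.75
position: [0.5013, -0.2368, 0.0631]
ee_rot: [3.141, 0.001, 2.163]
force: [0.2, 0.2, -0.8]
width: 0.397
grip_force: 60.9
```

arm_command(steps="0 0 0 0; 0 0 0 0; 0 0 0 0; 0 0 -2 0; 0 0 -5 0; 0 0 -8 0; 0 0 -12 0; 0 0 -13 0", jaw=4.5)

```text
clock: 25.75
position: [0.502, -0.2372, 0.195]
ee_rot: [3.139, 0.002, 2.163]
force: [-0.1, 0.3, -0.1]
width: 0.525
grip_force: 0.0
```

Run:
```python
from h import *
st()
im,P=snap('top','t3.png');boxes(P,im)
mv((.5405,.168,.11,-8))
```

```text
{'clock': 25.75, 'position': [0.502, -0.2372, 0.195], 'ee_rot': [3.1392, 0.0025, 2.1632], 'joint_pos': [-0.0146, 0.2799, 0.4082, 1.9359, -0.1361, 0.9487, 1.051], 'force': [-0.1499, 0.2858, -0.0723], 'torque': [-0.0116, -0.0121, -0.0424], 'width': 0.5247, 'grip_force': 0.0}
box [0.5406 0.1677] axis 82.2 [0.031, 0.082] [233.1 199.4]
now [ 0.502  -0.2371  0.1949] yang 33.9 q [-0.01  0.28  0.41  1.94 -0.14  0.95  1.05]
[31.47 25.8   8.48] yaw 41.9
```

arm_command(steps="4 3.2 0 5; 8.2 6.7 0 10; 12.4 10.2 0 16; 16.6 13.6 0 22; 20.8 17 0 28; 25 20.5 2 34; 29 23.8 5 39; 31.5 25.9 8.5 42", jaw=5.5)

```text
clock: 26.8
position: [0.5395, 0.172, 0.1058]
ee_rot: [-3.141, -0.0, 1.43]
force: [0.7, 0.1, 1.1]
width: 0.641
grip_force: 0.0
```

Run:
```python
from h import *
for i in range(3): im,P=snap('wrist','w9.png')
print(toolang(ctrl.read_state()));boxes(P,im); mv((.5405,.168,.015,-7))
```

```text
-7.872641110228694
box [0.5406 0.1731] axis 83.7 [0.033, 0.086] [323.  212.5]
now [0.5381 0.1703 0.1047] yang -7.9 q [-0.67  0.41  0.31  1.98 -0.17  0.78 -0.4 ]
[-0.17  0.3   8.97] yaw -0.9
```

arm_command(steps="-0.1 0.2 2 -1; -0.1 0.2 5 -1; -0.1 0.2 8 -1; -0.1 0.2 9 -1; -0.1 0.2 9 -1; -0.1 0.2 9 -1")

```text
clock: 27.7
position: [0.5425, 0.1678, 0.0187]
ee_rot: [3.14, -0.001, 1.448]
force: [-0.0, -0.2, -0.1]
width: 0.643
grip_force: 0.0
```

arm_command(steps="0 0 0 0; 0 0 0 0; 0 0 0 0; 0 0 0 0; 0 0 0 0; 0 0 -3 0; 0 0 -7 0; 0 0 -11 0", jaw=1)

```text
clock: 28.7
position: [0.5416, 0.1679, 0.1292]
ee_rot: [3.142, -0.0, 1.448]
force: [0.3, 0.4, -0.5]
width: 0.394
grip_force: 60.9
```

Run:
```python
from h import *
st();mv((*W(0,.062),.20,34))
```

```text
{'clock': 28.7, 'position': [0.5416, 0.1679, 0.1292], 'ee_rot': [3.1415, -0.0, 1.448], 'joint_pos': [-0.6747, 0.38, 0.3228, 1.9596, -0.1607, 0.8263, -0.387], 'force': [0.2553, 0.4067, -0.4987], 'torque': [0.0627, -0.0131, -0.0243], 'width': 0.3937, 'grip_force': 60.9139}
now [0.5416 0.1679 0.1292] yang -7.0 q [-0.67  0.38  0.32  1.96 -0.16  0.83 -0.39]
[-36.79   5.47  -7.08] yaw -41.0
```

arm_command(steps="-3 0.4 -3 -4; -8 1.2 -6 -9; -13 1.9 -7 -15; -18.5 2.7 -7 -21; -24 3.6 -7 -27; -29.5 4.4 -7 -33; -34 5 -7 -38; -36.8 5.5 -7 -41")

```text
clock: 29.7
position: [0.5506, -0.2066, 0.1981]
ee_rot: [3.141, 0.001, 2.164]
force: [1.0, 0.9, -2.4]
width: 0.4
grip_force: 61.0
```

Run:
```python
from h import *
for i in range(3): im,P=snap('wrist','w10.png')
st();mv((*W(0,0.062),.0635,34))
```

```text
{'clock': 29.85, 'position': [0.5507, -0.2056, 0.1979], 'ee_rot': [-3.1415, 0.0003, 2.1606], 'joint_pos': [-0.0479, 0.3301, 0.3669, 1.8574, -0.1402, 0.9789, 0.9691], 'force': [0.6951, -0.1691, -1.3856], 'torque': [-0.0073, -0.026, -0.0419], 'width': 0.3948, 'grip_force': 60.9932}
now [ 0.5507 -0.2056  0.1979] yang 33.8 q [-0.05  0.33  0.37  1.86 -0.14  0.98  0.97]
[ 0.14  0.1  13.44] yaw -0.2
```

View pics/w10.png

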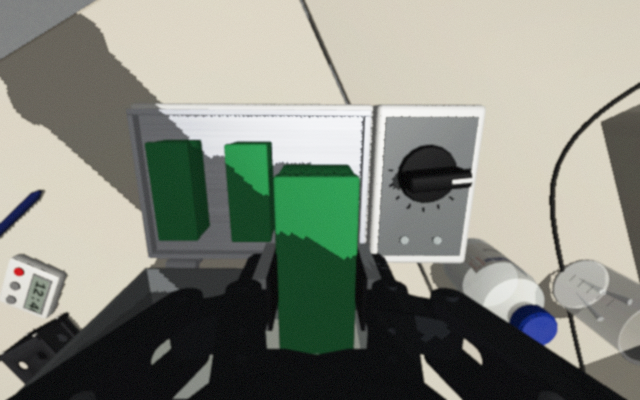

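Run:
```python
from h import *
P=ctrl.camera_params('wrist')
for y,z in((0.062,.081),(.062,.2),(.1,.055),(.002,.081),(-.062,.081),(.11,.057)):print(y,z,proj(P,(*W(0,y),z)))
for uv,z in(((250,190),.081),((272,190),.081),((361,200),.055),((141,200),.055),((175,190),.081),((367,200),.055),((317,200),.23)):print(uv,inW(ray(P,uv,z)))
im=cv2.imread('pics/w10.png');boxes(P,im)
```

```text
0.062 0.081 [317.81208431 197.36434359]
0.062 0.2 [318.74008998 260.94135164]
0.1 0.055 [359.24763561 189.92078562]
0.002 0.081 [246.17149646 197.60804999]
-0.062 0.081 [169.82644648 197.86775999]
0.11 0.057 [370.53675169 190.39923312]
(250, 190) [-0.00653696  0.00560096]
(272, 190) [-0.00647207  0.02390606]
(361, 200) [0.00956755 0.10193061]
(141, 200) [ 0.00885444 -0.10121698]
(175, 190) [-0.00675823 -0.05682285]
(367, 200) [0.00958699 0.10746681]
(317, 200) [-0.03862882  0.06124443]
box [ 0.5721 -0.2834] axis 125.9 [0.126, 0.237] [292.  248.5]
box [ 0.442  -0.2847] axis 126.4 [0.052, 0.101] [179.  189.9]
```

Box 2's right edge is at y≈0.0235, so I'll place the third at y=0.064 and open only a little. That leaves about 20 mm each side for the fingers.

arm_command(steps="0.1 0.3 3 0; 0.1 0.3 6 0; 0.1 0.3 9 0; 0.1 0.3 11.5 0; 0.1 0.3 12.7 0; 0.1 0.3 13.2 0; 0.1 0.3 13.4 0; 0.1 0.3 13.4 0")

```text
clock: 30.85
position: [0.5535, -0.2015, 0.0642]
ee_rot: [3.141, 0.001, 2.163]
force: [0.6, 0.3, -1.5]
width: 0.394
grip_force: 61.0
```

arm_command(steps="0 0 0 0; 0 0 0 0; 0 0 0 0; 0 0 -2 0; 0 0 -5 0; 0 0 -9 0; 0 0 -14 0; 0 0 -17 0", jaw=4.2)

```text
clock: 31.85
position: [0.5536, -0.2018, 0.2362]
ee_rot: [3.14, 0.002, 2.163]
force: [-0.5, -0.5, -0.5]
width: 0.489
grip_force: 0.0
```

Run:
```python
from h import *
for i in range(3): im,P=snap('wrist','w11.png')
st()
```

```text
{'clock': 32.0, 'position': [0.5539, -0.2017, 0.2352], 'ee_rot': [3.1394, 0.0019, 2.1634], 'joint_pos': [-0.0689, 0.2928, 0.3802, 1.8183, -0.1244, 1.0508, 0.9509], 'force': [0.3837, 0.169, -0.7544], 'torque': [-0.0141, -0.0036, -0.0309], 'width': 0.492, 'grip_force': 0.0}
```

View pics/w11.png

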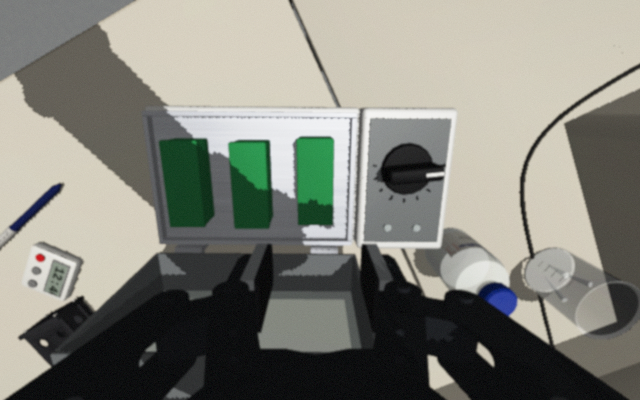

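All three boxes lie flat inside the rim (tops near (187,182), (250,184) and (315,181)), and the selector is still at off. That was my last picture, so from here I'll work from numbers only. Back to the handle.

Run:
```python
from h import *
mv((.569,-.342,.32,-56))
```

```text
now [ 0.5539 -0.2017  0.2352] yang 34.0 q [-0.07  0.29  0.38  1.82 -0.12  1.05  0.95]
[-12.5   -6.56  -8.48] yaw 90.0
```

arm_command(steps="0 0 -3 10; 0 0 -6 20; 0 -1 -8.5 30; -2 -2 -8.5 40; -5 -3.5 -8.5 50; -8 -5 -8.5 60; -11 -6.2 -8.5 70; -12.5 -6.6 -8.5 80", jaw=3.5)

```text
clock: 33.0
position: [0.5677, -0.3438, 0.3172]
ee_rot: [-3.14, 0.002, 0.76]
force: [-0.5, 0.8, -0.2]
width: 0.412
grip_force: 0.0
```

Run:
```python
from h import *
for i in range(2): im,P=snap('wrist','w12.png')
mv((.569,-.342,.30,-56),(.569,-.342,.224,-56))
# bright bar profile across predicted handle
for zz,x in((.243,.1205),(.243,.11),(.243,.13)):print(x,[np.round(proj(P,(*(np.array([.569,-.342])+(x-.1205)*np.array([.559,-.829])+y*np.array([.829,.559])),zz))) for y in(-.05,0,.05)])
```

```text
now [ 0.5678 -0.3434  0.317 ] yang -46.3 q [-0.04  0.41  0.68  1.56 -0.26  1.27 -0.13]
[ 0.18 -0.02  1.7 ] yaw 9.7
[ 0.2  -0.01  9.3 ] yaw 9.7
0.1205 [array([306., 272.]), array([316., 209.]), array([328., 138.])]
0.11 [array([292., 270.]), array([302., 207.]), array([313., 136.])]
0.13 [array([319., 274.]), array([330., 211.]), array([342., 141.])]
```

arm_command(steps="0.2 0 1 9.7; 0.2 0 3 9.7; 0.2 0 5 9.7; 0.2 0 7 9.7; 0.2 0 8.5 9.7; 0.2 0 9.3 9.7; 0.2 0 9.3 9.7")

```text
clock: 33.98
position: [0.5696, -0.3407, 0.2252]
ee_rot: [-3.141, 0.0, 0.598]
force: [-0.2, -0.8, 1.5]
width: 0.411
grip_force: 0.0
```

arm_command(steps="0 0 0 0; 0 0 0 0; 0 0 0 0; 0 0 0 0; 0 0 0 0", jaw=0)

```text
clock: 34.6
position: [0.5689, -0.3394, 0.2263]
ee_rot: [-3.139, -0.001, 0.598]
force: [-10.4, 12.4, 10.0]
width: 0.091
grip_force: 58.8
```

Run:
```python
from h import *
s=st();print(toolang(s),inW(s['position']))
a0=np.arctan2(.035,.195);r=np.hypot(.035,.195);T=1.6
for th in [*np.arange(1.5,.25,-.1),.25,.2,.15,.1,.05,0,-.02]:
    y=r*(np.cos(a0+T)-np.cos(a0+th));z=r*(np.sin(a0+th)-np.sin(a0+T));print(round(th,2),'y %.2f z %.2f'%(y*100,-z*100))
```

```text
{'clock': 34.6, 'position': [0.5689, -0.3394, 0.2263], 'ee_rot': [-3.1386, -0.0005, 0.5983], 'joint_pos': [-0.0431, 0.4832, 0.6785, 1.6667, -0.333, 1.1126, -0.2429], 'force': [-10.4051, 12.3583, 10.0066], 'torque': [2.39, 2.2121, -0.1722], 'width': 0.0908, 'grip_force': 58.764}
-55.72172874843838 [0.12245096 0.00125658]
1.5 y -1.96 z -0.31
1.4 y -3.93 z -0.42
1.3 y -5.91 z -0.34
1.2 y -7.87 z -0.05
1.1 y -9.79 z 0.42
1.0 y -11.66 z 1.09
0.9 y -13.45 z 1.94
0.8 y -15.14 z 2.96
0.7 y -16.73 z 4.15
0.6 y -18.19 z 5.49
0.5 y -19.50 z 6.97
0.4 y -20.67 z 8.57
0.3 y -21.66 z 10.28
0.25 y -22.10 z 11.17
0.2 y -22.48 z 12.09
0.15 y -22.83 z 13.01
0.1 y -23.12 z 13.96
0.05 y -23.37 z 14.92
0 y -23.57 z 15.89
-0.02 y -23.63 z 16.28
```

arm_command(steps="0 -1.9 -0.3 0; 0 -3.9 -0.4 0; 0 -5.9 -0.3 0; 0 -7.9 0 0; 0 -9.8 0.4 0; 0 -11.7 1.1 0; 0 -13.5 1.9 0; 0 -15.1 3 0")

```text
clock: 35.6
position: [0.4861, -0.2146, 0.1973]
ee_rot: [3.141, -0.004, 0.599]
force: [-2.7, 13.3, 26.4]
width: 0.089
grip_force: 64.6
```

arm_command(steps="0 -1.6 1.2 0; 0 -3.1 2.5 0; 0 -4.4 4 0; 0 -5.5 5.6 0; 0 -6 6.4 0; 0 -6.5 7.3 0; 0 -7 8.2 0; 0 -7 8.2 0")

```text
clock: 36.6
position: [0.4472, -0.1562, 0.1142]
ee_rot: [3.141, -0.003, 0.6]
force: [7.8, 14.2, 0.5]
width: 0.086
grip_force: 65.5
```

Run:
```python
from h import *
s=st();print(toolang(s),inW(s['position']))
```

```text
{'clock': 36.6, 'position': [0.4472, -0.1562, 0.1142], 'ee_rot': [3.1412, -0.0033, 0.5997], 'joint_pos': [-0.3491, 0.2981, 0.6472, 2.1859, -0.2718, 0.7314, -0.4904], 'force': [7.8412, 14.2487, 0.5186], 'torque': [2.5839, -1.6054, -0.2526], 'width': 0.0864, 'grip_force': 65.4901}
-55.63994782141394 [-0.09748331  0.00275742]
```

arm_command(steps="0 -0.4 0.8 0; 0 -0.7 1.6 0; 0 -0.9 2.4 0; 0 -1.1 3.1 0; 0 -1.3 3.8 0; 0 -1.4 4.4 0; 0 -1.5 4.9 0; 0 -1.5 5.2 0")

```text
clock: 37.6
position: [0.4386, -0.143, 0.0626]
ee_rot: [-3.14, -0.004, 0.6]
force: [-5.2, 26.6, 49.8]
width: 0.087
grip_force: 73.6
```

arm_command(steps="0 0 0.2 0; 0 0 0.4 0; 0 0 0.4 0")

```text
clock: 37.98
position: [0.4387, -0.1429, 0.0594]
ee_rot: [-3.139, -0.005, 0.6]
force: [-6.1, 25.0, 45.4]
width: 0.09
grip_force: 78.6
```

arm_command(steps="0 0 -0.3 0; 0 0 -0.3 0; 0 0 -0.3 0; 0 0 -0.3 0; 0 0 -3 0; 0 0 -7 0; 0 0 -11 0; 0 0 -13 0", jaw=3)

```text
clock: 38.98
position: [0.4373, -0.1459, 0.1893]
ee_rot: [3.141, -0.002, 0.598]
force: [0.1, -1.2, 0.0]
width: 0.353
grip_force: 0.0
```

Run:
```python
from h import *
for i in range(2): im,P=snap('wrist','w13.png')
s=st();print(toolang(s),inW(s['position']))
print('bar pred',[np.round(proj(P,(*W(-.115,y),.083))) for y in(-.05,0,.05)])
g=cv2.cvtColor(im,6)
print(g[180:220,290:340].mean(0).round().astype(int))
p0=cv2.imread('pics/w4.png');print(cv2.cvtColor(p0,6)[180:220,290:340].mean(0).round().astype(int))
mv((.437,-.150,.19,-56),(.6235,-.142,.19,-50.5))
```

```text
{'clock': 39.075, 'position': [0.4378, -0.1458, 0.1893], 'ee_rot': [3.1402, -0.003, 0.5979], 'joint_pos': [-0.4782, 0.1346, 0.7284, 2.1466, -0.1165, 0.8945, -0.6544], 'force': [1.0052, -0.0918, -0.9638], 'torque': [-0.0126, 0.0254, -0.0117], 'width': 0.3528, 'grip_force': 0.0}
-55.74400286660828 [-0.11136165  0.00083821]
bar pred [array([313., 258.]), array([313., 201.]), array([313., 139.])]
[206 206 205 202 195 185 181 180 177 176 176 174 171 170 169 165 153 139
 139 148 157 163 166 165 160 153 143 130 117 118 122 112  99  95  94  95
  94  95  99 115 138 152 159 160 160 159 159 158 157 155]
[203 203 202 199 190 181 176 174 172 170 168 167 165 163 155 144 146 157
 163 165 166 161 154 144 133 119 114 125 130 116  99  93  93  93  93  93
  96 108 126 141 148 151 153 155 156 156 156 155 153 150]
now [ 0.4378 -0.1458  0.1893] yang -55.7 q [-0.48  0.13  0.73  2.15 -0.12  0.89 -0.65]
[-0.31  0.3  -0.07] yaw 0.3
[15.56 10.14 -0.  ] yaw -5.2
```

Run:
```python
from h import *
a=cv2.cvtColor(cv2.imread('pics/w4.png'),6);b=cv2.cvtColor(cv2.imread('pics/w13.png'),6)
print(a[115:150,308:313].mean(1).round().astype(int));print(b[115:150,311:316].mean(1).round().astype(int))
# feature shift of cover vs pod between the two pictures
for nm,(r0,r1,c0,c1) in dict(covercorner=(40,90,350,400),coverright=(40,90,540,600),handle_end=(115,150,300,360),pod=(0,40,500,560)).items():
    t=a[r0:r1,c0:c1];y0=max(r0-15,0);x0=c0-15
    m=cv2.matchTemplate(b[y0:r1+15,x0:c1+15],t,cv2.TM_CCOEFF_NORMED);_,v,_,l=cv2.minMaxLoc(m);print(nm,round(v,3),l[0]+x0-c0,l[1]+y0-r0)
```

```text
[202 202 202 203 202 203 202 201 202 203 202 194 172 156 160 171 182 195
 200 198 192 191 190 190 190 189 188 189 190 188 189 188 189 187 188]
[202 206 207 205 205 205 206 206 207 205 205 205 206 205 198 179 159 159
 171 182 196 204 203 197 194 193 192 193 191 192 192 192 191 191 191]
covercorner 0.981 3 4
coverright 0.974 1 5
handle_end 0.986 2 3
pod 0.996 1 5
```

Handle, cover and pod features all shift together, so the cover is down. Now the selector.

arm_command(steps="3.7 2.5 0 -1; 7.4 5 0 -2; 11.1 7.5 0 -4; 14.5 9.5 0 -5.2; 15.6 10.1 0 -5.2; 15.6 10.1 0 -5.2; 15.6 10.1 0 -5.2", jaw=4)

```text
clock: 39.95
position: [0.6214, -0.1417, 0.1873]
ee_rot: [-3.141, 0.001, 0.688]
force: [0.4, 0.1, 0.4]
width: 0.468
grip_force: 0.0
```

Run:
```python
from h import *
for i in range(2): im,P=snap('wrist','w14.png')
mv((.6235,-.142,.068,-50.5))
g=cv2.cvtColor(im,6);u,v=proj(P,(.6235,-.142,.093)).round().astype(int);print(u,v)
n,l,s,c=cv2.connectedComponentsWithStats((g[v-50:v+10,u-20:u+20]>150).astype('uint8'))
print([(s[i].tolist(),(c[i]+[u-20,v-50]).round(1).tolist()) for i in range(1,n) if s[i,4]>10])
```

```text
now [ 0.6217 -0.1415  0.1878] yang -50.6 q [-0.35  0.47  0.64  1.76 -0.33  1.02 -0.47]
[ 0.1   0.15 11.98] yaw -0.1
320 203
[([15, 18, 4, 21, 78], [316.5, 180.8])]
```

arm_command(steps="0.1 0 2 0; 0.1 0 5 0; 0.1 0 8 0; 0.1 0 10.5 0; 0.1 0 11.9 0; 0.1 0 11.9 0")

```text
clock: 40.8
position: [0.6227, -0.1407, 0.0677]
ee_rot: [-3.141, 0.001, 0.688]
force: [-0.1, -0.2, -0.4]
width: 0.464
grip_force: 0.0
```

arm_command(steps="0 0 0 0; 0 0 0 0; 0 0 0 0; 0 0 0 0; 0 0 0 0", jaw=0)

```text
clock: 41.42
position: [0.6238, -0.1406, 0.0698]
ee_rot: [3.141, -0.001, 0.689]
force: [-2.1, 0.8, 6.6]
width: 0.15
grip_force: 59.6
```

arm_command(steps="0 0 0 8; 0 0 0 16; 0 0 0 24; 0 0 0 32; 0 0 0 40; 0 0 0 48; 0 0 0 56; 0 0 0 62")

```text
clock: 42.42
position: [0.6232, -0.1396, 0.0698]
ee_rot: [-3.14, 0.001, -0.396]
force: [-9.8, 6.5, 13.9]
width: 0.149
grip_force: 66.8
```

Run:
```python
from h import *
s=st();print(toolang(s))
```

```text
{'clock': 42.425, 'position': [0.6232, -0.1396, 0.0698], 'ee_rot': [-3.1398, 0.0011, -0.3962], 'joint_pos': [-0.4601, 0.7116, 0.8296, 1.8485, -0.6724, 0.8887, -1.2703], 'force': [-9.8176, 6.4851, 13.9368], 'torque': [0.9334, 2.4145, -0.6449], 'width': 0.1491, 'grip_force': 66.8283}
-112.70207487697324
```

arm_command(steps="0 0 0 4; 0 0 0 8; 0 0 0 10; 0 0 0 10; 0 0 0 10")

```text
clock: 43.05
position: [0.6232, -0.1395, 0.0698]
ee_rot: [-3.14, 0.002, -0.567]
force: [-9.7, 7.3, 15.9]
width: 0.146
grip_force: 67.2
```

arm_command(steps="0 0 0 0; 0 0 0 0; 0 0 0 0; 0 0 -3 0; 0 0 -7 0; 0 0 -11 0; 0 0 -12 0", jaw=4)

```text
clock: 43.92
position: [0.6243, -0.1412, 0.191]
ee_rot: [-3.14, -0.003, -0.568]
force: [0.4, -0.1, -0.6]
width: 0.469
grip_force: 0.0
```

Run:
```python
from h import *
for i in range(3): im,P=snap('wrist','w15.png')
s=st();print(toolang(s))
g=cv2.cvtColor(im,6);u,v=proj(P,(.6235,-.141,.093)).round().astype(int);print(u,v)
n,l,S,c=cv2.connectedComponentsWithStats((g[v-50:v+10,u-25:u+25]>150).astype('uint8'))
for i in range(1,n):
    if S[i,4]>10:
        yx=np.argwhere(l==i);p=yx[:,::-1]+[u-25,v-50];L=cv2.fitLine(p.astype('f4'),2,0,.01,.01).ravel()
        a,b=ray(P,L[2:]-15*L[:2],.093),ray(P,L[2:]+15*L[:2],.093);print(S[i],c[i]+[u-25,v-50],'line',np.degrees(np.arctan2(*(b-a)[1::-1])))
im,P=snap('top','t9.png')
```

```text
{'clock': 44.075, 'position': [0.6233, -0.1404, 0.1882], 'ee_rot': [-3.1414, 0.0002, -0.5678], 'joint_pos': [-0.5726, 0.6079, 1.0061, 1.7716, -0.5759, 1.0894, -1.5056], 'force': [0.2985, 0.4809, 0.3629], 'torque': [0.0123, -0.0235, 0.0241], 'width': 0.4699, 'grip_force': 0.0}
-122.53021563752426
317 203
```

Run:
```python
from h import *
im=cv2.imread('pics/w15.png');P=ctrl.camera_params('wrist');g=cv2.cvtColor(im,6)
u,v=317,203;r=g[v-50:v+20,u-16:u+16]
for row in r[::4]: print(*(f'{x:3d}' for x in row[::2]))
for T in(70,90,110):
  n,l,S,c=cv2.connectedComponentsWithStats((r>T).astype('uint8'))
  for i in range(1,n):
    if 20<S[i,4]<200:
        p=np.argwhere(l==i)[:,::-1]+[u-16,v-50];L=cv2.fitLine(p.astype('f4'),2,0,.01,.01).ravel()
        L[:2]*=-np.sign(L[1]);a,b=ray(P,L[2:]-15*L[:2],.093),ray(P,L[2:]+15*L[:2],.093);print(T,S[i],c[i]+[u-16,v-50],'line',np.degrees(np.arctan2(*(b-a)[1::-1])))
```

```text
122 119 119 121 121 118 120 111 108 121 118 120 118 117 119 121
112 121 118 126 119 121 117  75  96 117 122 116 119 116 118  98
 42  47  91 110 118 118 121 117 118 119 120 114 116 120 101  45
 44  39  33  29  24  19  25  18  25  18  30  28  34  42  53  49
 16   7   0   6   8  13  10   4   9   2   2   6  10   3   7  16
 17   9   6   9   9  11  35  59  41   4  10   8  13  10  15  13
 13  10  15  14  30  35  81 117  81  14  11  11  15   4   9   9
  7   9  14  14  27  28  44  94  74  20   2   3   2  13  11  12
  8  10   5   4   8  11  49  95  81  19  12   8   6  10   9  12
  8   7  12   6   9   8  49  93  77  14  10   9   8  10   6   9
 14  13  10   3   7  12  47  93  76  18   5   4   9  14  11  11
 36  34  33  20   1   9  12  13   3   8  11   4   3   7  13  16
 32  37  32  19   6  16   9   4   4   5  11  10   8   9  18  30
 32  33  29  25  18   7   3   9   7   8   2   7  15  13  13  23
 31  33  33  21  18  15  15  14  11  15  10  13  10   9  18  32
 36  32  29  22  26  33  32  29  27  23  19  12   5   4  13  24
 40  31  30  20  25  33  32  30  30  30  19  12   2  11  24  55
115 110  93  45  23  31  28  30  26  24  16  23  76  98 112 110
70 [12 21  5 21 87] [315.36781609 183.49425287] line -31.434954104686774
70 [24 65  8  5 28] [329.21428571 220.57142857] line -104.10253153686672
90 [12 21  4 20 46] [315.26086957 182.45652174] line -29.981001306314987
90 [24 65  8  5 23] [329.47826087 220.7826087 ] line -102.22152095773002
```

```bash
python3 -c "
from rig import ctrl
print(ctrl.finish_job())"
```

```text
the job is handed in; nothing more can be done
None
```

I handed the job in after about 44 s of robot time: three slide boxes side by side on the deck, cover lowered gently, selector three clicks clockwise from off, and the bottle and timer left alone. I last saw the boxes just before closing the cover, and `finish_job()` returned no verdict.

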